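# Drive the seized hinge pin out of a bed-rail knuckle

## Task

The hinge pin of the bed's side rail has seized in the blue knuckle: take the orange-handled drift punch from its stand, put its tip into the hole on top of the knuckle and push the pin right out downwards until you feel it come up firm against the pad beneath. Keep the push on the hinge below 25 N throughout. Then stand the punch back in its stand, let go of it, and leave the tub, bottle, syringe and vial where they are.

Things in the scene. Friction and masses are not known exactly. Their poses are not given: they have to be found in the camera images.
- hinge: The hinge, fixed to the table: dark base plate 110 x 90 x 6 mm, two aluminium posts, and on them a blue knuckle block 56 (x) x 78 (y) mm from height 46 to 76 mm, with a 10.5 mm vertical hole right through its middle and an aluminium leaf reaching out to x = 66 mm, top at 65 mm. A rubber-faced screw pad stands on the plate under the hole. Origin: on the table straight below the hole; z up.
- bore_mouth (a point): Centre of the mouth of the hole, on the knuckle's top face, 76 mm above the table. The mouth has a 1.5 mm chamfer.
- pin_top (a point): Centre of the upper end of the brass pin (9.8 mm diameter, 24 mm long), sunk 3 to 9 mm below the mouth at the start. It slides straight down only, takes about 9 N all the way, stays where it is left, and is out when it stands on the screw pad. The pad's height differs each time, so its upper end stops solidly 31 to 43 mm below the mouth; a push of 14 to 20 N there shows that it is firm.
- punch_grip (a point): Centre of the drift punch's orange handle, a square bar 20 x 20 mm (flat sides facing its x and y axes), 64 mm long along z. It stands upright, tip down, in its stand; about 0.16 kg. The handle's lower end, 32 mm under this point, meets a steel hand guard disc 30 mm across, 4 mm thick; under that is a round shank 8 mm in diameter, 56 mm long. A 3 mm cap tops the handle.
- punch_tip (a point): Centre of the flat lower end of the punch's shank, 92 mm below the handle's centre along the punch's axis; its z axis points along the punch towards the handle.
- stand_hole (a point): Centre of the mouth of the hole in the punch's stand, on its top face 64 mm above the table. The stand is fixed: base plate 90 x 90 x 6 mm and grey block 56 x 56 mm, with a vertical 14 mm hole 58 mm deep, mouth chamfered 2 mm. The punch belongs in it tip down, hand guard resting on the block's top face (tip then 8 mm above the table).
- punch: The drift punch as a whole. Origin at its tip, z towards the handle.
- pin: The brass pin. Origin at the centre of its lower end, 24 mm below its upper end.
- sharps_tub: Bystander, loose: red round sharps tub with a white lid, 110 mm across and 141 mm high. Origin: centre of its underside.
- gel_bottle: Bystander, loose: clear hand gel bottle with a white pump, 56 mm across and 151 mm high. Origin: centre of its underside.
- syringe: Bystander, loose: capped syringe lying along its x axis, about 127 mm long and 28 mm wide. Origin: on the table under the middle of its barrel.
- vial: Bystander, loose: small vial with a blue cap, 32 mm across and 55 mm high. Origin: centre of its underside.
Mind the look-alikes: they are no part of the job. Leave any purple look-alike of the part that bears stand_hole alone.

How it is judged:
By the outcome, as a careful person would: the job done as asked, in the order asked, and still so for the second after the job is handed in, with the robot touching nothing.
It also fails if it takes over 59 s, if anything falls off the work surface, if the arm or the gripper's body presses on something with over 40 N, if the wrist force passes 120 N, or if a joint passes its speed limit or range.

## Robot

A 6-joint arm with a two-finger parallel gripper is mounted at the origin on the work surface. World frame = base frame: x ahead of the robot, y to its left, z up, the work surface at z = 0. Lengths are in m, angles in rad, forces in N, time in s.
With the tool pointing down it reaches from about 0.35 to 0.775 m from the base axis. Payload 7.3 kg.
Tool frame: the origin (TCP) lies on the centre line of the jaws, within the pads' length; the fingertips stand 17 mm ahead of it and the grasp point (between the pads) lies 2 mm behind it (robot.tcp_to_tips is the distance from the TCP to the fingertips, in m); z points along the fingers, y is the line along which they close (so a half turn about z gives the same grasp; the last joint's range is limited). The gripper opens to 92 mm and grips with 3 to 60 N. Pads are 19 mm wide; open, the fingers measure 130 mm over their backs; the gripper's body (75 mm by 190 mm) begins 47 mm behind the grasp point.
Start: joints at [1.049, 0.342, 1.524, -0, 1.275, -0.146], TCP at [0.193, 0.488, 0.244] pointing down, gripper open.
Joint ranges: [-2.53, 2.53], [-0.77, 2.02], [0.04, 2.7], [-1, 4.14], [0.28, 2.66], [-3.11, 3.11]. Speed limits (rad/s): [2.57, 2.57, 3.14, 3.14, 3.14, 3.14].

## Interface

Orientations are given as [roll, pitch, yaw] about the fixed x, y, z axes, in that order (R = Rz(yaw) Ry(pitch) Rx(roll)).
In Python, from cell import robot gives the robot as it stands. The module is installed in compiled form; this text tells all that it offers.
- The arm moves only by the tool carry_out, never from a script. Its argument "commands" is a list of rows, each a list of 3 entries, a list of its own where there are three numbers: the shift along the tool's x, y, z in m, then the turn about the tool's z in rad, then the opening, from 0 (shut) to 1 (fully open). In form: [[[dx, dy, dz], yaw, claw], ...]. A call has 1 to 20 rows; each row shifts and turns the commanded pose from where the row before left it, along the tool's axes as they then stand; what a row does not reach is not made up. A row lasts 1/8 s, in which the tool goes at most 62.5 mm and 10.7 degrees, less where a joint would pass 70% of its speed; a pose out of reach is approached as far as the arm can. A call is refused whole if a number of a shift passes 0.0625 or a number of a turn 0.188, either way. A call with a gripper value outside its range is refused whole. The fingers move at their own pace and stop on an object; "newtons" is the grip in N (left out, the last holds). Time passes only in rows, so rows that do not move let the fingers close. It gives the time, the measured TCP pose, the force, the opening and the grip force at its end, in the units of the state.
- robot.observe(): the state, without advancing time (a new reading comes with each control period).
- robot.read_camera(name): name is "side" or "top"; returns a dict with "pixels" (384x512x3 uint8, red, green, blue), "fx", "fy", "cx", "cy" (pixels), "k1" (the pictures are not rectified: a ray, as slopes to the right and down, at radius r is drawn at 1 + k1 r^2 times it, then the intrinsics apply), "view" (4x4, takes a point from world to camera coordinates). Camera axes: x right, y up, looking along -z (the intrinsics and any distortion apply to the point x, -y, -z); pixel columns grow to the right and rows downward; lengths in m; the calibration is good to about 2 mm. A picture is of the moment at which its call begins. There is no depth.
- robot.hand_in(): hands the job in; it is judged then, once.
Trained networks look in a picture, given as the dict that the camera call returned (one of the last four; its "shot" number tells which), for a name from the list of things; names that differ only in an ending like _2 or _b are one class to them, and where a whole thing is asked for, a point or a joint stands for the part that bears it (a point fixed in the world has none). Each returns a list of dicts, best first, with "p" (0 to 1); they miss things now and then, are a little off and sometimes report something else, mostly with a low value. They report only what shows in the picture. A call takes as long as a camera call. They do not tell look-alikes from the thing itself.
- robot.find_in(picture, name): "at" ([column, row] in pixels, amid what is visible of it).
- robot.tip_of(picture, name): "at" ([column, row] in pixels: a listed point, or the origin of a listed thing).
The state is a dict: "time": time; "qpos": joint angles; "qvel": joint speeds; "joint_efforts": joint torques, N m; "tool_pos": TCP position; "tool_rot": TCP orientation; "contact_force": force on the tool from outside, world axes, zero at the start; "torque": the same for the moment, N m; "opening": finger opening in m; "grip_force": force on a finger pad.
Only numpy, scipy, OpenCV 4.12 (cv2) and the standard library are available. Lean on these libraries where they do the work, as an engineer would, in place of code of your own. Each camera call takes 0.05 s, during which the arm holds its last target. There are 200 camera calls.

## Working session

There is one attempt and no reset: what is moved stays moved. The work goes in short steps, Python scripts to look and compute and a tool call to move; the robot and the scene stay as the last step left them, time stands still between calls to the robot, and variables do not carry over. Pictures are saved under pics/ and viewed, at most 10 in all, crops included, and the job is handed in when it is done.

Besides the shell and the picture viewer there is one more tool, called after "Request:" by a JSON object that holds its "op" and its "data", one argument or row to a line. carry_out: Moves the arm, as the interface text tells. Its arguments: {"type":"object","properties":{"commands":{"type":"array"},"newtons":{"type":"number"}},"required":["commands"]}

```bash
mkdir -p pics; cat > h.py <<'E'
from cell import robot
import numpy as np, cv2
def shot(n,f=None):
    p=robot.read_camera(n)
    if f: cv2.imwrite('pics/'+f,p['pixels'][:,:,::-1])
    return p
def K(p): return np.array([[p['fx'],0,p['cx']],[0,p['fy'],p['cy']],[0,0,1.]])
def ray(p,uv):
    u=cv2.undistortPoints(np.array([[uv]],float),K(p),np.array([p['k1'],0,0,0.]))[0,0]
    V=np.array(p['view']);R=V[:3,:3];c=-R.T@V[:3,3]
    return c,R.T@np.array([u[0],-u[1],-1])
def atz(p,uv,z):
    c,d=ray(p,uv);return c+d*(z-c[2])/d[2]
def proj(p,X):
    V=np.array(p['view']);q=V[:3,:3]@np.array(X)+V[:3,3];x=-q[0]/q[2];y=q[1]/q[2]
    r=1+p['k1']*(x*x+y*y);return np.array([p['fx']*x*r+p['cx'],p['cy']+p['fy']*y*r])
def tri(ps,uvs):
    A=np.zeros((3,3));b=np.zeros(3)
    for p,u in zip(ps,uvs):
        c,d=ray(p,u);d/=np.linalg.norm(d);M=np.eye(3)-np.outer(d,d);A+=M;b+=M@c
    return np.linalg.solve(A,b)
E
sed -i 's|y=q\[1\]/q\[2\]|y=q[1]/q[2]|' h.py
python3 - <<'E'
from h import *
a=shot('side','s1.png');b=shot('top','t1.png')
for n,p in(('side',a),('top',b)):
    V=np.array(p['view']);print(n,-V[:3,:3].T@V[:3,3],p['fx'],p['k1'])
Z=dict(bore_mouth=.076,stand_hole=.064,punch_grip=.132,hinge=0,sharps_tub=0,gel_bottle=0,syringe=0,vial=0,pin_top=.07)
for k,z in Z.items():
    for n,p in(('side',a),('top',b)):
        print(k,n,[(round(d['p'],2),np.round(d['at']),np.round(atz(p,d['at'],z),3)) for d in robot.tip_of(p,k)[:3]])
print(robot.observe())
E
```

```text
side [ 0.46579279 -0.74651871  0.78402618] 494.02633618730255 -0.17715175108865458
top [0.47799335 0.02266089 0.80168041] 350.92513807670935 -0.0968513298927403
bore_mouth side [(0.75, array([224., 314.]), array([ 0.482, -0.252,  0.076]))]
bore_mouth top [(0.76, array([381., 251.]), array([ 0.476, -0.244,  0.076]))]
stand_hole side [(0.79, array([204., 157.]), array([0.478, 0.213, 0.064])), (0.67, array([257., 136.]), array([0.618, 0.279, 0.064]))]
stand_hole top [(0.71, array([158., 253.]), array([0.486, 0.219, 0.064])), (0.57, array([123., 189.]), array([0.625, 0.298, 0.064]))]
punch_grip side [(0.62, array([206., 141.]), array([0.485, 0.179, 0.132]))]
punch_grip top [(0.78, array([153., 254.]), array([0.483, 0.211, 0.132]))]
hinge side [(0.56, array([230., 334.]), array([ 0.489, -0.245,  0.   ]))]
hinge top [(0.93, array([367., 248.]), array([ 0.484, -0.239,  0.   ]))]
sharps_tub side [(0.87, array([212., 242.]), array([ 0.476, -0.01 ,  0.   ]))]
sharps_tub top [(0.7, array([269., 257.]), array([ 0.471, -0.016,  0.   ]))]
gel_bottle side [(0.2, array([210., 243.]), array([ 0.471, 
[... 456 characters left out ...]
de []
pin_top top []
{'time': 1.0, 'qpos': array([ 1.04899323e+00,  3.41995450e-01,  1.52411247e+00,  2.48851007e-05,
        1.27541163e+00, -1.46010034e-01]), 'qvel': array([-0.0003976 ,  0.00156098, -0.00062902, -0.00069314, -0.00048934,
        0.00041381]), 'joint_efforts': array([-2.02411044e-03, -4.31133199e+01, -2.44474751e+01,  7.19120493e-02,
        4.84413968e-02, -1.25287283e-05]), 'tool_pos': array([0.19266256, 0.48838084, 0.24373851]), 'tool_rot': array([ 3.14151686e+00, -1.29179048e-05,  2.76579235e+00]), 'contact_force': array([ 0.14882784, -0.25278138,  0.60551617]), 'torque': array([-0.01438977, -0.01684003, -0.01819996]), 'grip_force': 0.0, 'opening': 0.09191736364425564}
```

```bash
python3 - <<'E'
import cv2,numpy as np
a=cv2.imread('pics/s1.png');b=cv2.imread('pics/t1.png')
c=cv2.resize(a,(400,300));d=cv2.resize(b,(400,300))
e=cv2.resize(a[80:220,120:320],(400,280),interpolation=2);f=cv2.resize(b[160:300,80:280],(400,280),interpolation=2)
cv2.imwrite('pics/m1.png',np.vstack([np.hstack([c,d]),np.hstack([e,f])]))
E
```

```text
(no output)
```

View pics/m1.png

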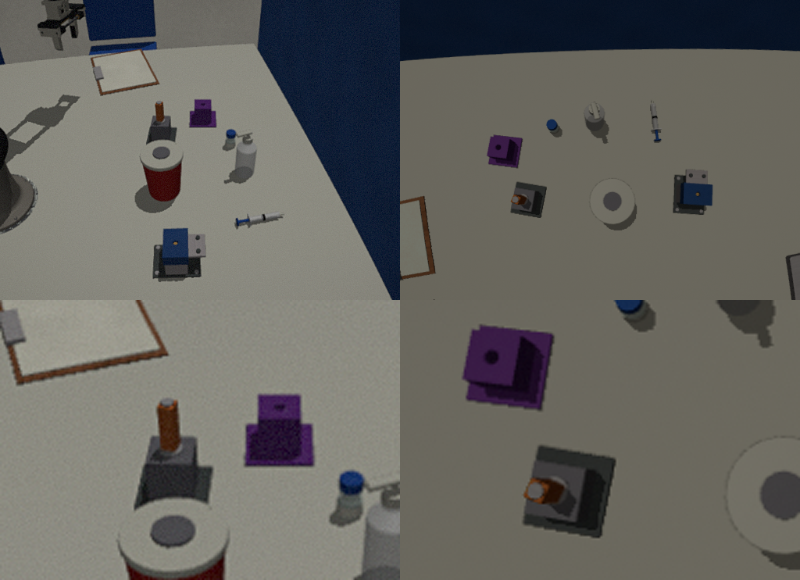

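The two stand candidates are the purple block (top view 123,189) and the grey block (158,253). Grey is the one meant: it holds the orange punch, and purple is the look-alike. The enlarged crop confirms it. The hinge is at (381,251), with its leaf pointing roughly along +x.

```bash
python3 - <<'E'
from h import *
a=shot('side');b=shot('top')
print('check',proj(b,atz(b,(158,253),.064)))
for k in('stand_hole','bore_mouth','punch_grip'):
    print(k,tri([a,b],[robot.tip_of(p,k)[0]['at'] for p in(a,b)]))
print('cap',tri([a,b],[(204,131),(148,255)]))
# yaw of plates and handle from top picture
im=b['pixels'];hsv=cv2.cvtColor(im,cv2.COLOR_RGB2HSV)
def outline(mask,z,box):
    m=np.zeros(mask.shape,np.uint8);x0,y0,x1,y1=box;m[y0:y1,x0:x1]=mask[y0:y1,x0:x1]*255
    n,l,s,_=cv2.connectedComponentsWithStats(m);i=1+s[1:,4].argmax()
    ys,xs=np.where(l==i);P=np.array([atz(b,(x,y),z)[:2] for x,y in zip(xs,ys)],np.float32)
    return cv2.minAreaRect(P*1000)
blue=(hsv[...,0]>100)&(hsv[...,0]<125)&(hsv[...,1]>130)
org=(hsv[...,0]<18)&(hsv[...,1]>120)
print('knuckle',outline(blue,.076,(330,200,430,290)))
print('orange',outline(org,.132,(130,235,180,275)))
c=cv2.resize(im[235:275,135:185],(500,400),interpolation=cv2.INTER_CUBIC)[:,:,::-1]
d=cv2.resize(a['pixels'][120:170,180:230],(300,300),interpolation=cv2.INTER_CUBIC)[:,:,::-1]
cv2.imwrite('pics/m2.png',np.clip(np.hstack([c,np.vstack([d,np.zeros((100,300,3),np.uint8)])])*1.6,0,255))
E
```

```text
check [158. 253.]
stand_hole [0.54954375 0.19155857 0.1390294 ]
bore_mouth [ 0.47927306 -0.25177201  0.08418275]
punch_grip [0.48257468 0.23039188 0.09184395]
cap [0.48258961 0.22022915 0.13302692]
knuckle ((482.8984375, -240.4039764404297), (84.6648941040039, 56.81262969970703), 82.73904418945312)
orange ((480.8553466796875, 214.05665588378906), (32.881553649902344, 23.63962173461914), 68.09745025634766)[ WARN:0@1.544] global loadsave.cpp:1063 imwrite_ Unsupported depth image for selected encoder is fallbacked to CV_8U.
```

View pics/m2.png

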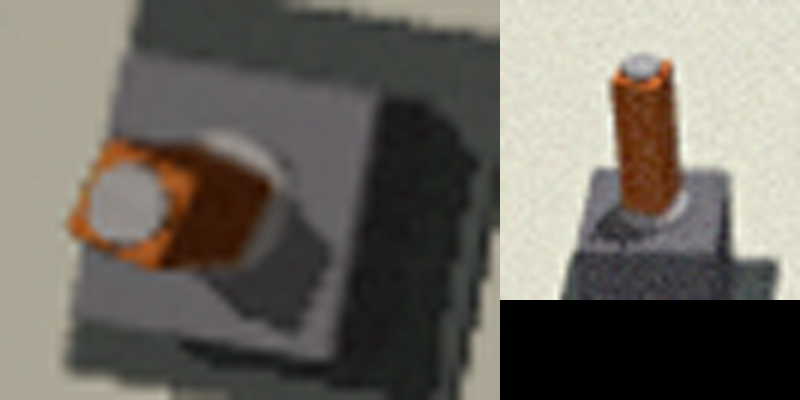

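```bash
cat >> h.py <<'E'
def Rt(o=None):
    from scipy.spatial.transform import Rotation as Q
    return Q.from_euler('xyz',(o or robot.observe())['tool_rot']).as_matrix()
def to(X):
    o=robot.observe();d=np.array(X)-o['tool_pos'];print('tcp',np.round(o['tool_pos'],4),'rot',np.round(o['tool_rot'],4),'tool delta mm',np.round(1000*Rt(o).T@d,1))
E
python3 - <<'E'
from h import *
a=shot('side');b=shot('top')
print(atz(b,(147.8,255.3),.135),atz(a,(180+643/6,120+66/6),.135))
to([.483,.2195,.22])
E
```

```text
[0.48101235 0.2200421  0.135     ] [0.67529948 0.18897181 0.135     ]
tcp [0.1927 0.4884 0.2437] rot [3.1415 0.     2.7657] tool delta mm [-368.7 -143.6   23.7]
```

Request:
{"op": "carry_out", "data": {
  "commands": [
    [[-0.035, -0.014, 0], 0, 0.6],
    [[-0.036, -0.014, 0], 0, 0.6],
    [[-0.036, -0.014, 0], 0, 0.6],
    [[-0.036, -0.014, 0], 0, 0.6],
    [[-0.036, -0.014, 0], 0, 0.6],
    [[-0.036, -0.014, 0], 0, 0.6],
    [[-0.036, -0.014, 0], 0, 0.6],
    [[-0.036, -0.014, 0.005], 0, 0.6],
    [[-0.036, -0.014, 0.008], 0, 0.6],
    [[-0.035, -0.014, 0.01], 0, 0.6],
    [[-0.01, -0.004, 0], 0.035, 0.6],
    [[0, 0, 0], 0, 0.6],
    [[0, 0, 0], 0, 0.6]
  ],
  "newtons": 55
}}

```text
time: 3.12
tool_pos: [0.4815, 0.2202, 0.2211]
tool_rot: [3.141, 0.0, 2.732]
contact_force: [0.0, 0.9, -0.4]
opening: 0.0549
grip_force: 0.0
```

```bash
python3 - <<'E'
from h import *
a=shot('side','s3.png');b=shot('top','t3.png')
o=robot.observe()['tool_pos'];print(proj(a,o),proj(b,o))
to([.4815,.220,.105])
u,v=map(int,proj(a,o));w,q=map(int,proj(b,o))
c=cv2.resize(a['pixels'][80:200,130:290],(533,400),interpolation=2);d=cv2.resize(b['pixels'][200:300,100:200],(260,260),interpolation=2)
d=np.vstack([d,np.zeros((140,260,3),np.uint8)])
cv2.imwrite('pics/m3.png',np.clip(1.5*np.hstack([c,d])[:,:,::-1],0,255).astype(np.uint8))
E
```

```text
[200.4919407   98.34188163] [132.57485842 254.99621343]
tcp [0.4815 0.2203 0.2211] rot [3.1410e+00 2.0000e-04 2.7323e+00] tool delta mm [-1.000e-01 -3.000e-01  1.161e+02]
```

View pics/m3.png

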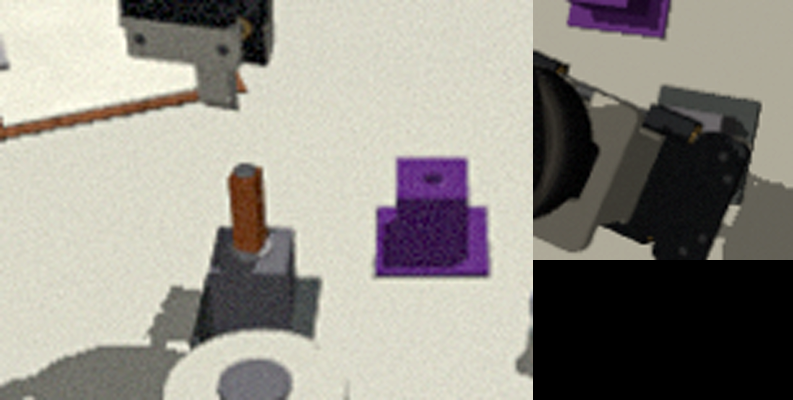

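The jaws line up with the punch: in the side crop the fingertip projects to about (196,110), as predicted, so I'll descend and grip.

Request:
{"op": "carry_out", "data": {
  "commands": [
    [[0, 0, 0.025], 0, 0.6],
    [[0, 0, 0.03], 0, 0.6],
    [[0, 0, 0.03], 0, 0.6],
    [[0, 0, 0.02], 0, 0.6],
    [[0, 0, 0.011], 0, 0.6],
    [[0, 0, 0], 0, 0.6],
    [[0, 0, 0], 0, 0],
    [[0, 0, 0], 0, 0],
    [[0, 0, 0], 0, 0],
    [[0, 0, 0], 0, 0],
    [[0, 0, 0], 0, 0],
    [[0, 0, 0], 0, 0]
  ],
  "newtons": 55
}}

```text
time: 4.72
tool_pos: [0.4824, 0.2196, 0.1051]
tool_rot: [3.141, 0.001, 2.731]
contact_force: [0.7, 1.5, 3.6]
opening: 0.0202
grip_force: 55.0
```

Request:
{"op": "carry_out", "data": {
  "commands": [
    [[0, 0, -0.01], 0, 0],
    [[0, 0, -0.02], 0, 0],
    [[0, 0, -0.03], 0, 0],
    [[0, 0, -0.03], 0, 0],
    [[0, 0, -0.03], 0, 0],
    [[0, 0, -0.03], 0, 0],
    [[0, 0, -0.02], 0, 0],
    [[0, 0, 0], 0, 0],
    [[0, 0, 0], 0, 0]
  ]
}}

```text
time: 5.85
tool_pos: [0.4816, 0.2191, 0.2737]
tool_rot: [-3.14, -0.001, 2.731]
contact_force: [-1.2, 0.2, -2.7]
opening: 0.0196
grip_force: 55.0
```

```bash
python3 - <<'E'
from h import *
a=shot('side','s4.png');b=shot('top','t4.png')
print(robot.tip_of(a,'punch_tip'),robot.tip_of(b,'punch_tip'))
c=cv2.resize(a['pixels'][290:340,195:265],(392,280),interpolation=cv2.INTER_CUBIC);d=cv2.resize(b['pixels'][225:275,350:420],(392,280),interpolation=cv2.INTER_CUBIC)
e=cv2.resize(a['pixels'][50:190,150:290],(280,280),interpolation=2)
e=np.hstack([e,np.zeros((280,504,3),np.uint8)])
cv2.imwrite('pics/m4.png',np.clip(1.6*np.vstack([np.hstack([c,d]),e])[:,:,::-1],0,255).astype(np.uint8))
E
```

```text
[{'at': [199.7, 112.8], 'p': 0.77}] []
```

View pics/m4.png

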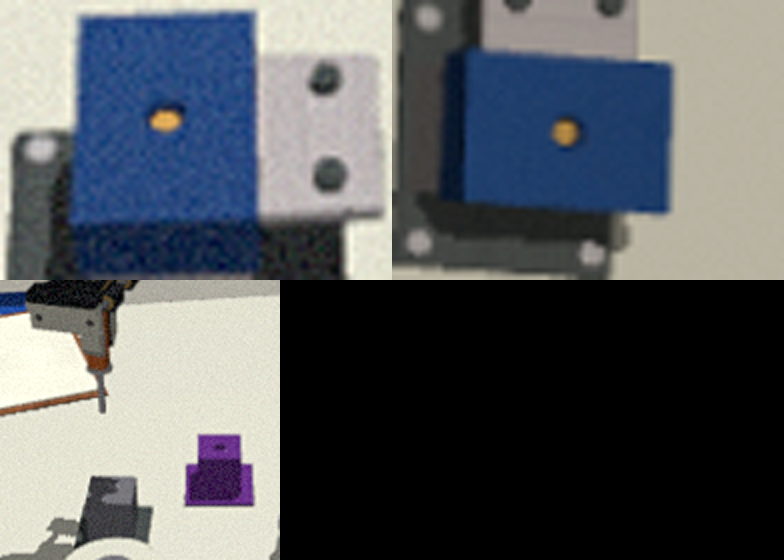

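Side view: the bore mouth is at (224.2,310.5) with brass visible inside. Top view: it is at (380.6,248.1). The punch hangs in the jaws with its tip at about side (200.4,115.3).

```bash
python3 - <<'E'
from h import *
a=shot('side');b=shot('top')
u,v=(224.2,310.5),(380.6,248.1)
print(tri([a,b],[u,v]),atz(a,u,.076),atz(b,v,.076))
o=robot.observe();R=Rt(o);t=o['tool_pos']+R@[0,0,.097];print(t,proj(a,t),proj(a,t+[.005,0,0]),proj(a,t+[0,0.005,0]))
to([.479,-.25,.274])
E
```

```text
[ 0.48285466 -0.24420576  0.07464966] [ 0.48273363 -0.24516133  0.076     ] [ 0.48293416 -0.24371192  0.076     ]
[0.48187565 0.21926548 0.17712381] [202.00589045 115.27960299] [204.19420265 115.09759135] [201.87724807 114.11964881]
tcp [0.482  0.2193 0.2741] rot [-3.1409e+00 -9.0000e-04  2.7307e+00] tool delta mm [-1.847e+02 -4.314e+02  3.000e-01]
```

Request:
{"op": "carry_out", "data": {
  "commands": [
    [[-0.007, -0.015, 0], 0, 0],
    [[-0.013, -0.03, 0], 0, 0],
    [[-0.014, -0.032, 0], 0, 0],
    [[-0.014, -0.032, 0], 0, 0],
    [[-0.014, -0.032, 0], 0, 0],
    [[-0.014, -0.032, 0], 0, 0],
    [[-0.014, -0.032, 0], 0, 0],
    [[-0.014, -0.032, 0], 0, 0],
    [[-0.014, -0.032, 0], 0, 0],
    [[-0.014, -0.032, 0], 0, 0],
    [[-0.014, -0.032, 0], 0, 0],
    [[-0.014, -0.032, 0], 0, 0],
    [[-0.013, -0.03, 0.02], 0, 0],
    [[-0.01, -0.022, 0.03], 0, 0],
    [[-0.003, -0.01, 0.02], 0, 0],
    [[0, 0, 0.012], 0, 0],
    [[0, 0, 0], 0, 0],
    [[0, 0, 0], 0, 0]
  ]
}}

```text
time: 8.4
tool_pos: [0.4825, -0.2462, 0.1937]
tool_rot: [-3.141, 0.002, 2.731]
contact_force: [0.2, -0.4, -2.7]
opening: 0.0197
grip_force: 55.0
```

```bash
python3 - <<'E'
from h import *
a=shot('side','s5.png');b=shot('top','t5.png')
o=robot.observe();R=Rt(o)
for l in(.097,.037,.0):
    t=o['tool_pos']+R@[0,0,l];print(l,t,proj(a,t),proj(b,t))
print(robot.tip_of(a,'punch_tip'),robot.tip_of(b,'punch_tip'))
to([.4828,-.2445,.19])
c=cv2.resize(a['pixels'][225:325,175:275],(500,500),interpolation=cv2.INTER_CUBIC);d=cv2.resize(b['pixels'][220:280,345:405],(300,300),interpolation=cv2.INTER_CUBIC)
d=np.vstack([d,np.zeros((200,300,3),np.uint8)])
cv2.imwrite('pics/m5.png',np.clip(1.6*np.hstack([c,d])[:,:,::-1],0,255).astype(np.uint8))
E
```

```text
0.097 [ 0.48278708 -0.24632283  0.09673723] [223.70432545 303.92926874] [385.53862429 247.90698326]
0.037 [ 0.48268967 -0.2462625   0.15673712] [221.81348291 281.76309824] [397.50834667 247.25032783]
0.0 [ 0.48262961 -0.2462253   0.19373706] [220.56284486 266.83620851] [405.99924762 246.77377665]
[{'at': [218.0, 301.8], 'p': 0.43}] [{'at': [247.7, 156.8], 'p': 0.33}]
tcp [ 0.4825 -0.2462  0.1935] rot [-3.1413e+00  1.4000e-03  2.7314e+00] tool delta mm [0.4 1.7 3.5]
```

View pics/m5.png

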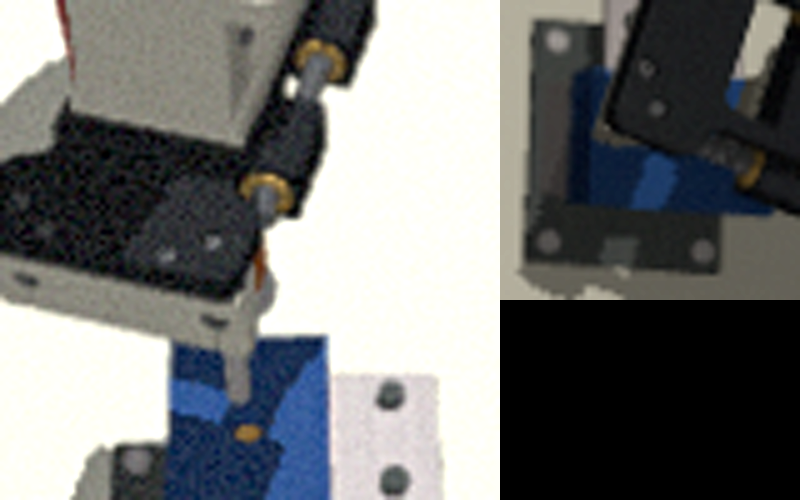

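Side view: the tip is at about (222.7,303.7), against a predicted (223.7,303.9). That puts the tip about 2 mm short in x. I'll correct this, go just above the mouth and look again.

Request:
{"op": "carry_out", "data": {
  "commands": [
    [[-0.0015, 0.0016, 0.006], 0, 0],
    [[0, 0, 0.006], 0, 0],
    [[0, 0, 0.0045], 0, 0],
    [[0, 0, 0], 0, 0],
    [[0, 0, 0], 0, 0]
  ]
}}

```text
time: 9.22
tool_pos: [0.4842, -0.2456, 0.1762]
tool_rot: [3.142, 0.0, 2.731]
contact_force: [0.2, -0.9, -1.6]
opening: 0.0195
grip_force: 55.0
```

```bash
python3 - <<'E'
from h import *
a=shot('side','s6.png')
o=robot.observe();R=Rt(o)
for l in(.097,.037):
    t=o['tool_pos']+R@[0,0,l];print(l,t,proj(a,t),proj(a,t+[.005,0,0]),proj(a,t+[0,.005,0]))
c=cv2.resize(a['pixels'][275:325,195:260],(780,600),interpolation=cv2.INTER_CUBIC)
cv2.imwrite('pics/m6.png',np.clip(1.6*c[:,:,::-1],0,255).astype(np.uint8))
E
```

```text
0.097 [ 0.4842547  -0.24565158  0.07933772] [225.01643433 309.49957884] [227.91429059 309.15593243] [224.71585848 307.13542131]
0.037 [ 0.48423784 -0.24564496  0.13933771] [223.26872972 288.02641385] [226.32125695 287.67580903] [222.96333059 285.62016788]
```

View pics/m6.png

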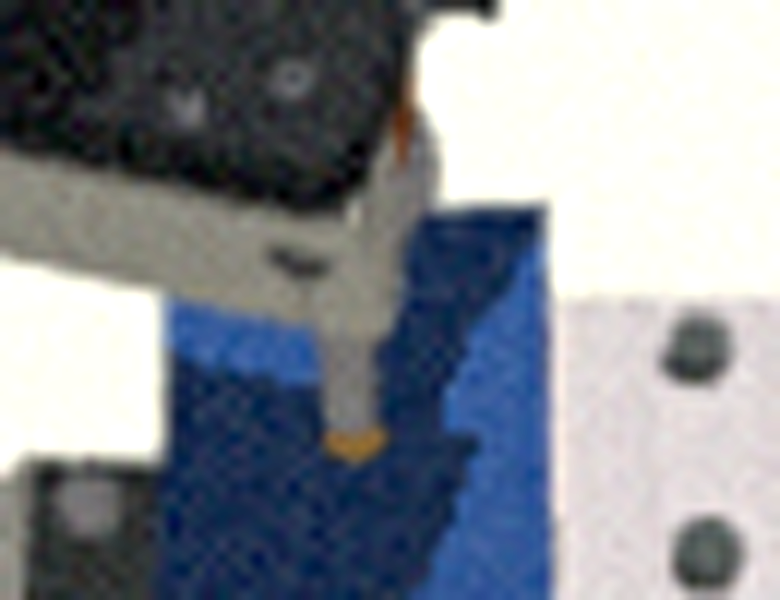

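Side view: the tip centre (224.4,309.5) sits over the bore (224.2,310.5), allowing for the 3 mm gap still to close. I'll go in gently.

Request:
{"op": "carry_out", "data": {
  "commands": [
    [[0, 0, 0.0015], 0, 0],
    [[0, 0, 0.0015], 0, 0],
    [[0, 0, 0.0015], 0, 0],
    [[0, 0, 0.001], 0, 0],
    [[0, 0, 0], 0, 0]
  ]
}}

```text
time: 9.9
tool_pos: [0.4841, -0.2455, 0.1706]
tool_rot: [3.141, -0.0, 2.731]
contact_force: [0.0, -0.0, -2.2]
opening: 0.0199
grip_force: 55.0
```

Request:
{"op": "carry_out", "data": {
  "commands": [
    [[0, 0, 0.001], 0, 0],
    [[0, 0, 0.001], 0, 0],
    [[0, 0, 0.001], 0, 0],
    [[0, 0, 0], 0, 0]
  ]
}}

```text
time: 10.4
tool_pos: [0.4842, -0.2455, 0.1679]
tool_rot: [3.142, 0.0, 2.731]
contact_force: [-0.5, 0.5, -0.8]
opening: 0.0198
grip_force: 55.0
```

Request:
{"op": "carry_out", "data": {
  "commands": [
    [[0, 0, 0.001], 0, 0],
    [[0, 0, 0.001], 0, 0],
    [[0, 0, 0.001], 0, 0],
    [[0, 0, 0], 0, 0]
  ]
}}

```text
time: 10.9
tool_pos: [0.4843, -0.2456, 0.1656]
tool_rot: [-3.141, 0.001, 2.731]
contact_force: [-2.0, 1.9, 6.3]
opening: 0.0198
grip_force: 55.0
```

Request:
{"op": "carry_out", "data": {
  "commands": [
    [[0, 0, 0.001], 0, 0],
    [[0, 0, 0.001], 0, 0],
    [[0, 0, 0.001], 0, 0],
    [[0, 0, 0.001], 0, 0]
  ]
}}

```text
time: 11.4
tool_pos: [0.4843, -0.2456, 0.1617]
tool_rot: [-3.141, 0.001, 2.731]
contact_force: [-1.7, 1.3, 6.0]
opening: 0.0196
grip_force: 55.0
```

Request:
{"op": "carry_out", "data": {
  "commands": [
    [[0, 0, 0.0012], 0, 0],
    [[0, 0, 0.0012], 0, 0],
    [[0, 0, 0.0012], 0, 0],
    [[0, 0, 0.0012], 0, 0],
    [[0, 0, 0.0012], 0, 0],
    [[0, 0, 0.0012], 0, 0],
    [[0, 0, 0.0012], 0, 0],
    [[0, 0, 0.0012], 0, 0],
    [[0, 0, 0.0012], 0, 0],
    [[0, 0, 0.0012], 0, 0],
    [[0, 0, 0.0012], 0, 0],
    [[0, 0, 0.0012], 0, 0],
    [[0, 0, 0.0012], 0, 0]
  ]
}}

```text
time: 13.02
tool_pos: [0.4843, -0.2456, 0.1461]
tool_rot: [-3.141, 0.001, 2.731]
contact_force: [-0.6, 0.4, 6.5]
opening: 0.0194
grip_force: 55.0
```

Request:
{"op": "carry_out", "data": {
  "commands": [
    [[0, 0, 0.0005], 0, 0],
    [[0, 0, 0.0005], 0, 0],
    [[0, 0, 0.0004], 0, 0],
    [[0, 0, 0.0004], 0, 0]
  ]
}}

```text
time: 13.52
tool_pos: [0.4843, -0.2456, 0.1443]
tool_rot: [-3.142, 0.001, 2.731]
contact_force: [-3.0, 1.6, 6.5]
opening: 0.0202
grip_force: 55.0
```

Request:
{"op": "carry_out", "data": {
  "commands": [
    [[0, 0, 0.0004], 0, 0],
    [[0, 0, 0.0004], 0, 0],
    [[0, 0, 0.0004], 0, 0]
  ]
}}

```text
time: 13.9
tool_pos: [0.4843, -0.2455, 0.1431]
tool_rot: [-3.141, 0.001, 2.731]
contact_force: [-2.1, 0.5, 6.5]
opening: 0.0201
grip_force: 55.0
```

Request:
{"op": "carry_out", "data": {
  "commands": [
    [[0, 0, 0.0004], 0, 0],
    [[0, 0, 0.0004], 0, 0],
    [[0, 0, 0.0004], 0, 0]
  ]
}}

```text
time: 14.28
tool_pos: [0.4843, -0.2456, 0.1419]
tool_rot: [-3.141, 0.001, 2.731]
contact_force: [-2.7, 1.3, 7.3]
opening: 0.0197
grip_force: 55.0
```

Request:
{"op": "carry_out", "data": {
  "commands": [
    [[0, 0, 0.0004], 0, 0],
    [[0, 0, 0.0004], 0, 0],
    [[0, 0, 0.0004], 0, 0]
  ]
}}

```text
time: 14.65
tool_pos: [0.4843, -0.2456, 0.1407]
tool_rot: [-3.141, 0.001, 2.731]
contact_force: [-1.3, 1.4, 6.4]
opening: 0.0193
grip_force: 55.0
```

Request:
{"op": "carry_out", "data": {
  "commands": [
    [[0, 0, 0.0004], 0, 0],
    [[0, 0, 0.0004], 0, 0],
    [[0, 0, 0.0004], 0, 0]
  ]
}}

```text
time: 15.02
tool_pos: [0.4843, -0.2456, 0.1395]
tool_rot: [-3.141, 0.001, 2.731]
contact_force: [-1.7, 0.5, 6.7]
opening: 0.0196
grip_force: 55.0
```

Request:
{"op": "carry_out", "data": {
  "commands": [
    [[0, 0, 0.0004], 0, 0],
    [[0, 0, 0.0004], 0, 0],
    [[0, 0, 0.0004], 0, 0]
  ]
}}

```text
time: 15.4
tool_pos: [0.4843, -0.2456, 0.1383]
tool_rot: [-3.141, 0.001, 2.731]
contact_force: [-2.6, 1.3, 7.3]
opening: 0.0196
grip_force: 55.0
```

Request:
{"op": "carry_out", "data": {
  "commands": [
    [[0, 0, 0.0004], 0, 0],
    [[0, 0, 0.0004], 0, 0],
    [[0, 0, 0.0004], 0, 0]
  ]
}}

```text
time: 15.78
tool_pos: [0.4844, -0.2456, 0.1374]
tool_rot: [-3.141, 0.001, 2.731]
contact_force: [-2.6, 1.9, 10.7]
opening: 0.0198
grip_force: 55.0
```

Request:
{"op": "carry_out", "data": {
  "commands": [
    [[0, 0, 0.0003], 0, 0],
    [[0, 0, 0], 0, 0]
  ]
}}

```text
time: 16.02
tool_pos: [0.4844, -0.2456, 0.1374]
tool_rot: [-3.141, 0.001, 2.731]
contact_force: [-2.5, 1.8, 11.9]
opening: 0.0197
grip_force: 55.0
```

Request:
{"op": "carry_out", "data": {
  "commands": [
    [[0, 0, 0.0003], 0, 0],
    [[0, 0, 0], 0, 0]
  ]
}}

```text
time: 16.27
tool_pos: [0.4844, -0.2456, 0.1373]
tool_rot: [-3.141, 0.002, 2.731]
contact_force: [-3.0, 2.1, 13.0]
opening: 0.0198
grip_force: 55.0
```

Request:
{"op": "carry_out", "data": {
  "commands": [
    [[0, 0, 0.0003], 0, 0],
    [[0, 0, 0.0002], 0, 0],
    [[0, 0, 0], 0, 0]
  ]
}}

```text
time: 16.65
tool_pos: [0.4844, -0.2456, 0.1372]
tool_rot: [-3.141, 0.002, 2.731]
contact_force: [-3.7, 2.1, 16.9]
opening: 0.0198
grip_force: 55.0
```

The pin is firm at about 18 N, 36 mm below the mouth. I'll withdraw and carry the punch back.

Request:
{"op": "carry_out", "data": {
  "commands": [
    [[0, 0, -0.001], 0, 0],
    [[0, 0, -0.005], 0, 0],
    [[0, 0, -0.015], 0, 0],
    [[0, 0, -0.025], 0, 0],
    [[0, 0, -0.03], 0, 0],
    [[0, 0, -0.03], 0, 0],
    [[0, 0, -0.022], 0, 0],
    [[0, 0, -0.01], 0, 0],
    [[0, 0, 0], 0, 0]
  ]
}}

```text
time: 17.77
tool_pos: [0.4843, -0.2456, 0.2735]
tool_rot: [-3.141, 0.001, 2.731]
contact_force: [0.4, 0.2, -2.4]
opening: 0.0197
grip_force: 55.0
```

Request:
{"op": "carry_out", "data": {
  "commands": [
    [[0.007, 0.015, 0], 0, 0],
    [[0.0131, 0.03, 0], 0, 0],
    [[0.014, 0.032, 0], 0, 0],
    [[0.014, 0.032, 0], 0, 0],
    [[0.014, 0.032, 0], 0, 0],
    [[0.014, 0.032, 0], 0, 0],
    [[0.014, 0.032, 0], 0, 0],
    [[0.014, 0.032, 0], 0, 0],
    [[0.014, 0.032, 0], 0, 0],
    [[0.014, 0.032, 0], 0, 0],
    [[0.014, 0.032, 0], 0, 0],
    [[0.014, 0.032, 0], 0, 0],
    [[0.0135, 0.0295, 0], 0, 0],
    [[0.01, 0.022, 0.01], 0, 0],
    [[0.004, 0.0092, 0.01], 0, 0],
    [[0, 0, 0.01], 0, 0],
    [[0, 0, 0], 0, 0],
    [[0, 0, 0], 0, 0]
  ]
}}

```text
time: 20.02
tool_pos: [0.4824, 0.219, 0.2433]
tool_rot: [3.141, 0.0, 2.73]
contact_force: [-0.5, -0.5, -2.7]
opening: 0.0198
grip_force: 55.0
```

```bash
python3 - <<'E'
from h import *
a=shot('side','s7.png')
to([.4822,.2196,.175])
o=robot.observe();R=Rt(o)
for l in(.097,.037): print(proj(a,o['tool_pos']+R@[0,0,l]))
c=cv2.resize(a['pixels'][70:180,150:260],(600,600),interpolation=cv2.INTER_CUBIC)
cv2.imwrite('pics/m7.png',np.clip(1.6*c[:,:,::-1],0,255).astype(np.uint8))
E
```

```text
tcp [0.4825 0.2191 0.2434] rot [3.1411e+00 6.0000e-04 2.7297e+00] tool delta mm [ 0.5  0.3 68.4]
[203.20842332 126.5174523 ]
[201.42968679 104.24648067]
```

View pics/m7.png

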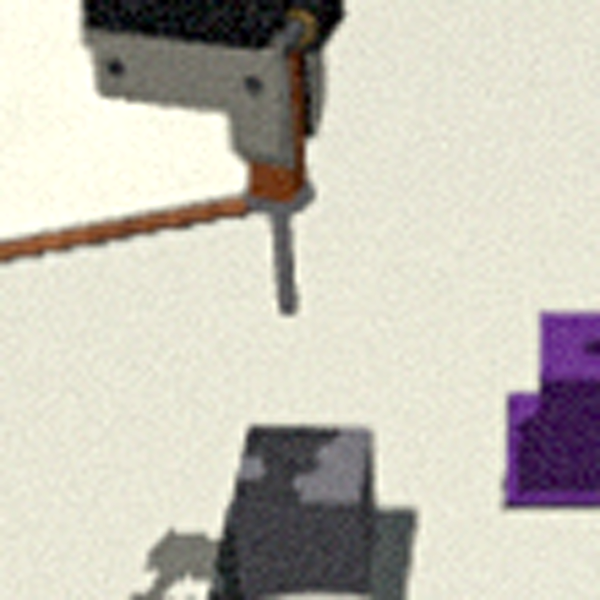

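The punch hangs straight, tip at crop (288,312), above the grey stand. I'll lower it.

Request:
{"op": "carry_out", "data": {
  "commands": [
    [[0.0005, 0.0003, 0.015], 0, 0],
    [[0, 0, 0.025], 0, 0],
    [[0, 0, 0.02], 0, 0],
    [[0, 0, 0.012], 0, 0],
    [[0, 0, 0.005], 0, 0],
    [[0, 0, 0.003], 0, 0],
    [[0, 0, 0.003], 0, 0],
    [[0, 0, 0], 0, 0]
  ]
}}

```text
time: 21.08
tool_pos: [0.4819, 0.2202, 0.1602]
tool_rot: [3.141, 0.0, 2.731]
contact_force: [-0.6, 0.6, -1.3]
opening: 0.0197
grip_force: 55.0
```

Request:
{"op": "carry_out", "data": {
  "commands": [
    [[0, 0, 0.002], 0, 0],
    [[0, 0, 0.003], 0, 0],
    [[0, 0, 0.003], 0, 0],
    [[0, 0, 0], 0, 0]
  ]
}}

```text
time: 21.58
tool_pos: [0.4816, 0.2201, 0.1517]
tool_rot: [-3.141, -0.0, 2.731]
contact_force: [0.5, -0.1, -2.5]
opening: 0.0195
grip_force: 55.0
```

It's in the hole, 9 mm deep with no force. I'll go on down to just above the seat.

Request:
{"op": "carry_out", "data": {
  "commands": [
    [[0, 0, 0.008], 0, 0],
    [[0, 0, 0.01], 0, 0],
    [[0, 0, 0.01], 0, 0],
    [[0, 0, 0.009], 0, 0],
    [[0, 0, 0.005], 0, 0],
    [[0, 0, 0.002], 0, 0],
    [[0, 0, 0], 0, 0]
  ]
}}

```text
time: 22.45
tool_pos: [0.4819, 0.2202, 0.1081]
tool_rot: [3.141, 0.0, 2.731]
contact_force: [0.8, 0.7, -2.0]
opening: 0.0198
grip_force: 55.0
```

Request:
{"op": "carry_out", "data": {
  "commands": [
    [[0, 0, 0.0008], 0, 0],
    [[0, 0, 0.0008], 0, 0],
    [[0, 0, 0.0006], 0, 0],
    [[0, 0, 0], 0, 0]
  ]
}}

```text
time: 22.95
tool_pos: [0.4818, 0.2202, 0.1058]
tool_rot: [3.142, -0.0, 2.731]
contact_force: [0.3, -0.1, -1.4]
opening: 0.0197
grip_force: 55.0
```

Request:
{"op": "carry_out", "data": {
  "commands": [
    [[0, 0, 0.0004], 0, 0],
    [[0, 0, 0.0004], 0, 0],
    [[0, 0, 0], 0, 0]
  ]
}}

```text
time: 23.32
tool_pos: [0.4818, 0.2202, 0.1051]
tool_rot: [3.141, 0.0, 2.731]
contact_force: [0.1, 0.5, 0.0]
opening: 0.0197
grip_force: 55.0
```

Request:
{"op": "carry_out", "data": {
  "commands": [
    [[0, 0, 0.0003], 0, 0],
    [[0, 0, 0], 0, 0.3],
    [[0, 0, 0], 0, 0.45],
    [[0, 0, 0], 0, 0.6],
    [[0, 0, 0], 0, 0.6],
    [[0, 0, 0], 0, 0.6],
    [[0, 0, -0.01], 0, 0.6],
    [[0, 0, -0.02], 0, 0.6],
    [[0, 0, -0.03], 0, 0.6],
    [[0, 0, -0.03], 0, 0.6],
    [[0, 0, -0.03], 0, 0.6],
    [[0, 0, -0.02], 0, 0.6],
    [[0.03, 0, 0], 0, 0.6],
    [[0.04, 0, 0], 0, 0.6],
    [[0.03, 0, 0], 0, 0.6],
    [[0, 0, 0], 0, 0.6],
    [[0, 0, 0], 0, 0.6]
  ]
}}

```text
time: 25.45
tool_pos: [0.3908, 0.2601, 0.2454]
tool_rot: [3.141, 0.001, 2.731]
contact_force: [-0.8, -0.2, -0.1]
opening: 0.0554
grip_force: 0.0
```

```bash
python3 - <<'E'
from h import *
a=shot('side','s8.png');b=shot('top','t8.png')
c=cv2.resize(a['pixels'],(400,300));d=cv2.resize(b['pixels'],(400,300))
e=cv2.resize(a['pixels'][80:180,150:283],(400,300),interpolation=2);f=cv2.resize(a['pixels'][280:355,180:280],(400,300),interpolation=2)
cv2.imwrite('pics/m8.png',np.clip(1.5*np.vstack([np.hstack([c,d]),np.hstack([e,f])])[:,:,::-1],0,255).astype(np.uint8))
E
```

```text
(no output)
```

View pics/m8.png

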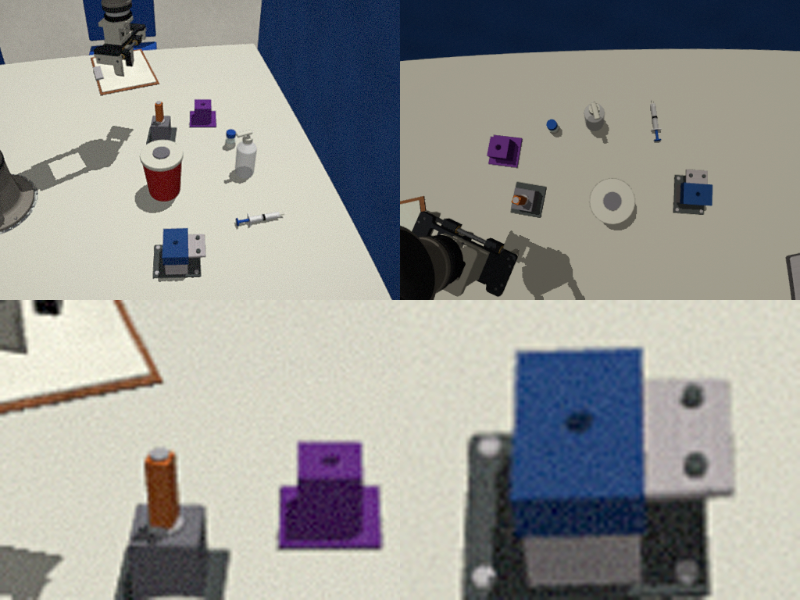

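The punch stands seated in the grey stand, at about (204,131) in the side view. The bore is now dark at (224,310), so the pin is down, and the bystanders haven't moved. I'll hand in.

```bash
python3 -c "
from cell import robot
print(robot.hand_in())"
```

```text
the job is handed in; nothing more can be done
None
```

The job is handed in: I pushed the pin down about 36 mm until it stood firm on the pad, at about 18 N by the wrist sensor. The punch is back in its grey stand and released, and the tub, bottle, syringe and vial look unmoved in the last pictures.

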